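Set and lock the specimen carriage of a bench stage

ROBOT

A 6-joint arm with a two-finger parallel gripper is mounted at the origin on the work surface. World frame = base frame: x ahead of the robot, y to its left, z up, the work surface at z = 0. Lengths are in m, angles in rad, forces in N, time in s.
With the tool pointing down it reaches from about 0.325 to 0.775 m from the base axis. Payload 5.5 kg.
Tool frame: the origin (TCP) lies on the centre line of the jaws, within the pads' length; the fingertips stand 19 mm ahead of it and the grasp point (between the pads) is the TCP (tcp_to_tips is the distance from the TCP to the fingertips, in m); z points along the fingers, y is the line along which they close (so a half turn about z gives the same grasp; the last joint's range is limited). The gripper opens to 85 mm and grips with 20 to 120 N. Pads are 22 mm wide; open, the fingers measure 114 mm over their backs; the gripper's body (76 mm by 85 mm) begins 54 mm behind the grasp point. The pads swing forward as they close: fully open they stand 13 mm farther back than shut.
Start: joints at [-1.162, 0.091, 1.231, -0, 1.82, -0.057], TCP at [0.269, -0.536, 0.25] pointing down, gripper open.
Joint ranges: [-2.87, 2.87], [-0.86, 2.18], [0.17, 2.46], [-1.51, 4.65], [0.06, 2.69], [-2.65, 2.65]. Speed limits (rad/s): [2.57, 2.57, 3.01, 3.14, 3.14, 3.14].

INTERFACE

Orientations are given as a unit quaternion [x, y, z, w].
In Python, from bench import * gives the robot as it stands. The module is installed in compiled form; this text tells all that it offers.
- The arm moves only by the tool move_arm, never from a script. Its argument "deltas" is text: rows parted by semicolons, each of 7 numbers parted by spaces: the turn, a rotation vector about the tool's x, y, z in degrees, then the shift along the tool's x, y, z in m, then the gripper's target within -1 to 1 (shut at 1, half-way at 0, fully open at -1). In form: ax ay az dx dy dz hand; .... A call has 1 to 12 rows; each row is the pose to reach, as a shift and turn from the pose commanded when the call began, along the tool's axes at that moment; what a row does not reach only later rows make up. A row lasts 1/8 s, in which the tool goes at most 62.5 mm and 10.7 degrees, less where a joint would pass 70% of its speed; a pose out of reach is approached as far as the arm can. A call with a gripper value outside its range is refused whole. The fingers move at their own pace and stop on an object; "newtons" is the grip in N (left out, the last holds). Time passes only in rows, so rows that repeat a pose let the fingers close. It gives the time, the measured TCP pose, the force, the opening and the grip force at its end, in the units of the state.
- observe(): the state, without advancing time (a new reading comes with each control period).
- camera(name): name is "side" or "top" or "wrist"; returns a dict with "color" (420x560x3 uint8, red, green, blue), "fx", "fy", "cx", "cy" (pixels), "distortion" ([k1, k2, p1, p2, k3] as OpenCV has them; the pictures are not rectified), "R" (3x3) and "t" (3): a world point X has camera coordinates R X + t; the wrist camera has in their place "mount" (4x4, takes a point from camera to tool coordinates, whose origin is the TCP and whose axes are the flange's). Camera axes: x right, y down, z forward; pixel columns grow to the right and rows downward; lengths in m; the calibration is good to about 2 mm. A picture is of the moment at which its call begins: read the wrist's pose just before it. There is no depth.
- job_done(): hands the job in; it is judged then, once.
The state is a dict: "t": time; "q": joint angles; "dq": joint speeds; "tau": joint torques, N m; "tcp_pos": TCP position; "tcp_rot": TCP orientation; "contact_force": force on the tool from outside, world axes, zero at the start; "wrist_torque": the same for the moment, N m; "gripper_width": finger opening in m; "grip_force": force on a finger pad.
Only numpy, scipy, OpenCV 4.12 (cv2) and the standard library are available. Lean on these libraries where they do the work, as an engineer would, in place of code of your own. Each camera call takes 0.05 s, during which the arm holds its last target. There are 200 camera calls.

TASK

Loosen the clamp knob of the bench stage so that the specimen carriage is completely free, then push the carriage along its guide until its left-hand end (seen from the robot) is level with the line scribed on the rail plate, and tighten the knob again until it comes up firm against its end stop. Do not shove the carriage while it is still clamped, and leave the bottles, beaker and slide box where they stand.

Things in the scene. Friction and masses are not known exactly. Their poses are not given: they have to be found in the camera images.
- stage: Fixed bench stage: dark steel base plate 14 mm thick on the table, spanning x -100 to +90, y -160 to +160 mm about its origin (at table height). Its y axis is the carriage's sliding direction, pointing left seen from the robot; x points away from the robot. It is turned at most 0.35 rad. A 16 mm wide rail, 36 mm high, runs along y at x = +78 mm and carries two aluminium plates 44 mm long, 10 mm high.
- scribed_line (a point): Middle of the black line (1.6 mm wide, along the stage's x axis) scribed across one of the two aluminium plates on the far rail, on their top, 46 mm above the table. The other plate is blank; which of the two places has the line varies. Axes parallel to the stage's.
- carriage_edge (a point): Middle of the top edge of the carriage's left-hand (+y) end face, 47 mm above the table: the end to set level with the line, which is 14 to 40 mm away to either side at the start. Carriage: aluminium block 82 mm (x) x 80 mm (y), 16 to 47 mm above the table, with a glass slide on top (to 51 mm). Its upright end faces are free to be pushed. Axes parallel to the stage's.
- carriage_back (a point): Middle of the top edge of the carriage's right-hand (-y) end face, 80 mm from carriage_edge, 47 mm up. The free carriage slides stiffly (about 3 N) and stays where left; no stop near the line, travel 60 mm either way of the guide's middle. A steel tongue, 150 mm long in y, top 26 mm up, sticks out 62 mm on the block's robot side and passes under the clamp.
- knob_grip (a point): Centre of the clamp knob's black grip bar, on the upright turning axis, about 86 mm above the table. The bar is 54 mm long (this point's x axis), 12 mm thick (its y axis) and spans 16 mm below to 10 mm above this point. The white bracket's flat top (70 x 50 mm) lies 24 mm below this point. Nothing else within 50 mm is as high.
- clamp_shoe: Round steel shoe, 20 mm diameter, under the white bracket below the knob; the knob presses it down on the carriage's tongue, 1.5 mm per rad. Origin at the centre of its lower face. Knob: clockwise from above tightens, 0.15 N m when slack, then a spring adds about 0.05 N m per rad, until a hard stop ends the turn. At the start it bites by 0.1 to 1.3 rad (unseen, varies); the stop is 0.3 to 0.9 rad further on. It stays where left.
- slide_box: Bystander: grey closed slide box 90 x 60 x 32 mm, origin under its middle. Not to be moved.
- reagent_bottle: Bystander: glass bottle, 64 mm diameter, 150 mm high, origin under its middle. Not to be moved.
- oil_bottle: Bystander: small amber bottle, 28 mm diameter, 60 mm high, origin under its middle. Not to be moved.
- beaker: Bystander: open glass beaker, 60 mm diameter, 70 mm high, origin under its middle. Not to be moved.

How it is judged:
By the outcome, as a careful person would: the job done as asked, in the order asked, and still so for the second after the job is handed in, with the robot touching nothing.
It also fails if it takes over 64 s, if anything falls off the work surface, if the arm or the gripper's body presses on something with over 40 N, if the wrist force passes 120 N, or if a joint passes its speed limit or range.

## Working session

There is one attempt and no reset: what is moved stays moved. The work goes in short steps, Python scripts to look and compute and a tool call to move; the robot and the scene stay as the last step left them, time stands still between calls to the robot, and variables do not carry over. Pictures are saved under pics/ and viewed, at most 10 in all, crops included, and the job is handed in when it is done.

Besides the shell and the picture viewer there is one more tool, called after "Emit:" as a command line: name --argument value ..., lists and objects as JSON in quotes. move_arm: Moves the arm, as the interface text tells. Its arguments: {"type":"object","properties":{"deltas":{"type":"string"},"newtons":{"type":"number"}},"required":["deltas"]}

```bash
mkdir -p pics
cat > h.py <<'E'
from bench import *
import numpy as np, cv2
from scipy.spatial.transform import Rotation as Ro
def cam(n):
    s=observe(); c=camera(n)
    if n=="wrist":
        T=np.eye(4);T[:3,:3]=Ro.from_quat(s["tcp_rot"]).as_matrix();T[:3,3]=s["tcp_pos"]
        W=T@np.array(c["mount"]); R=W[:3,:3].T; c["R"]=R;c["t"]=-R@W[:3,3]
    return c
def save(c,f): cv2.imwrite(f,c["color"][:,:,::-1])
def K(c): return np.array([[c["fx"],0,c["cx"]],[0,c["fy"],c["cy"]],[0,0,1.]])
def topt(c,uv,z):
    p=cv2.undistortPoints(np.array([[uv]],float),K(c),np.array(c["distortion"],float))[0,0]
    R=np.array(c["R"]);t=np.array(c["t"]);d=R.T@np.array([p[0],p[1],1]);o=-R.T@t
    return o+d*(z-o[2])/d[2]
def proj(c,X):
    R=np.array(c["R"]);return cv2.projectPoints(np.array(X,float).reshape(-1,3),cv2.Rodrigues(R)[0],np.array(c["t"],float),K(c),np.array(c["distortion"],float))[0][:,0]
E
python3 - <<'E'
from h import *
import pickle
d={}
for n in("top","side"):
    c=cam(n);d[n]=c;save(c,f"pics/{n}0.png")
pickle.dump(d,open("c0.pkl","wb"))
s=observe();print(s["tcp_pos"],s["tcp_rot"],s["q"],s["contact_force"])
E
```

```text
[ 0.26937941 -0.53588176  0.24920759] [ 9.73001149e-01  2.30798428e-01 -1.72562339e-04 -9.05724621e-04] [-1.16170951e+00  9.18439176e-02  1.23180120e+00 -2.29826258e-05
  1.81979143e+00 -5.67154002e-02] [1.16566389 0.31395944 0.35870892]
```

View pics/top0.png

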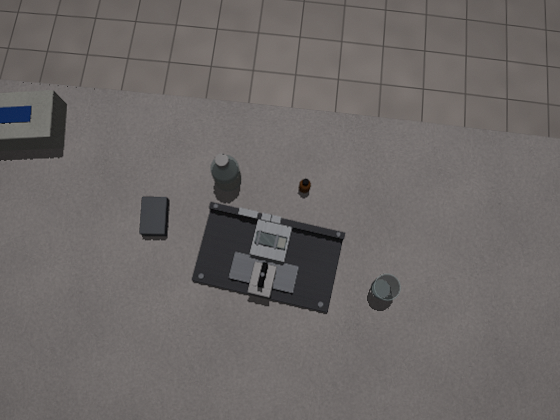

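View pics/side0.png

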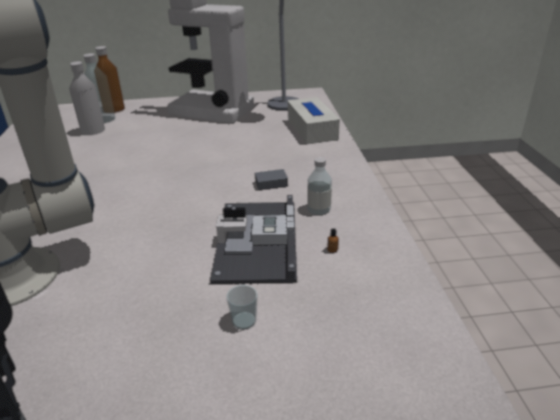

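The top view shows the stage centred near (270,257), the knob near (263,275), the carriage near (271,240) and the rail plates near (248,212) and (270,217). The bottle is at (226,175), the amber bottle at (305,186), the beaker at (383,291) and the box at (154,216).

Run:
```python
from h import *
import pickle
c=pickle.load(open("c0.pkl","rb"))["top"]
cr=c["color"][195:320,185:355];cv2.imwrite("pics/topcrop.png",cv2.resize(np.clip(cr.astype(float)*1.6,0,255).astype(np.uint8)[:,:,::-1],None,fx=4.7,fy=4.7,interpolation=cv2.INTER_CUBIC))
for n,uv,z in[("knob",(263,275),.096),("bl",(211,205),.014),("br",(344,235),.014),("fl",(194,282),.014),("fr",(329,311),.014)]:print(n,topt(c,uv,z).round(4))
```

```text
knob [0.5171 0.061  0.096 ]
bl [0.6735 0.2051 0.014 ]
br [ 0.6368 -0.113   0.014 ]
fl [0.49   0.2191 0.014 ]
fr [ 0.4592 -0.0939  0.014 ]
```

View pics/topcrop.png

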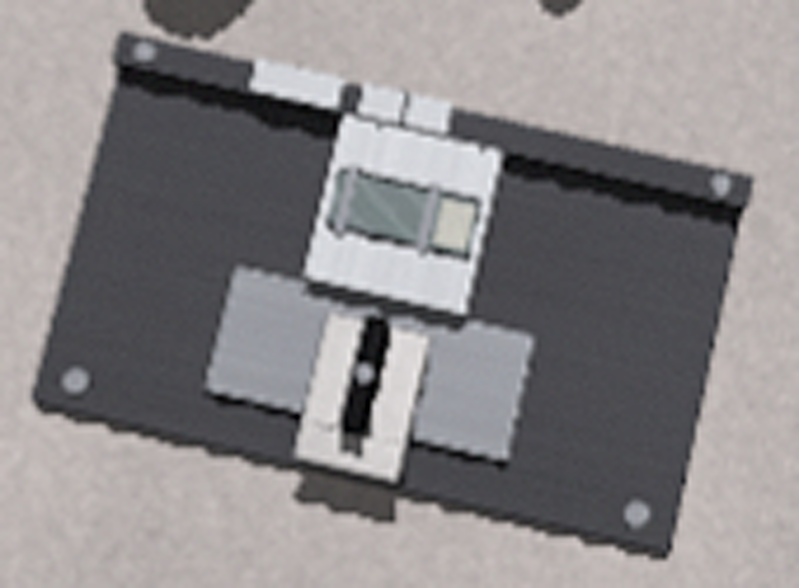

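The line is on the right plate, near crop (405,107), and the carriage's left edge runs about (343,115)–(305,280). So the carriage has to go right by about 30 mm. The knob bar runs nearly along the stage's x, and I'm moving above it now.

Emit:
move_arm --deltas "0 0 30 0.49 -0.422 0 -1;0 0 30 0.49 -0.422 0 -1;0 0 30 0.49 -0.422 0 -1;0 0 30 0.49 -0.422 0 -1;0 0 30 0.49 -0.422 0 -1;0 0 30 0.49 -0.422 0 -1;0 0 30 0.49 -0.422 0 -1;0 0 30 0.49 -0.422 0 -1;0 0 30 0.49 -0.422 0 -1;0 0 30 0.49 -0.422 0 -1;0 0 30 0.49 -0.422 0 -1;0 0 30 0.49 -0.422 0 -1"

```text
t: 1.6
tcp_pos: [0.5178, 0.0626, 0.2493]
tcp_rot: [1.0, -0.027, -0.001, 0.0]
contact_force: [-0.0, -0.0, -0.5]
gripper_width: 0.0854
grip_force: 0.0
```

Run:
```python
from h import *
import pickle
s=observe();print(s["t"],s["tcp_pos"].round(4),s["dq"].round(3),s["q"].round(3),np.array(s["contact_force"]).round(2),s["wrist_torque"])
c=cam("wrist");pickle.dump(c,open("w1.pkl","wb"))
cv2.imwrite("pics/w1.png",cv2.resize(c["color"][:,:,::-1],(800,600),interpolation=cv2.INTER_CUBIC))
print(c["mount"])
```

```text
1.6 [0.5178 0.0626 0.2493] [-0.047 -0.024  0.014 -0.017  0.008 -0.018] [ 0.055 -0.119  1.44   0.     1.822  1.68 ] [-0.02 -0.02 -0.53] [ 0.01188783 -0.01791136 -0.03259043]
[[ 2.60103919e-04 -9.44220843e-01 -3.29312819e-01  8.42259270e-02]
 [ 9.99999648e-01 -1.71706022e-05  8.39070490e-04  1.57709979e-03]
 [-7.97922344e-04 -3.29312921e-01  9.44220506e-01 -1.23270355e-01]
 [ 0.00000000e+00  0.00000000e+00  0.00000000e+00  1.00000000e+00]]
```

View pics/w1.png

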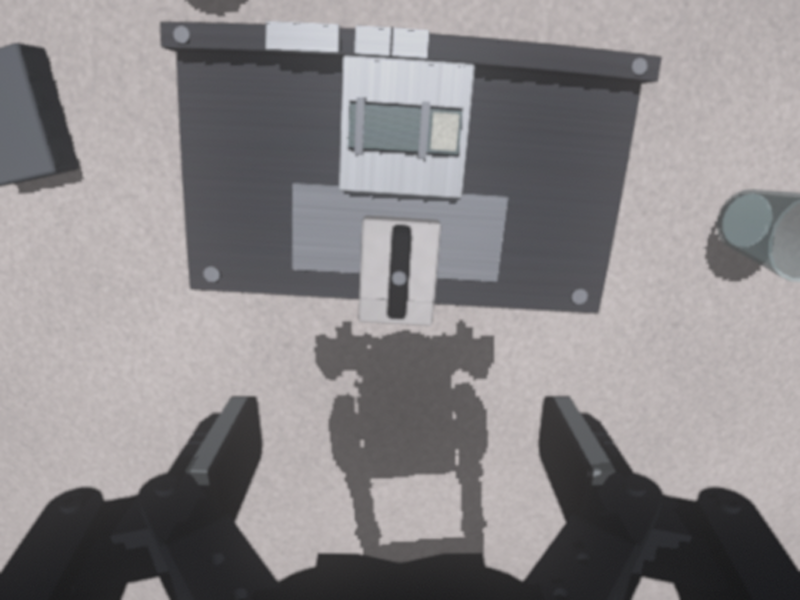

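The wrist view shows the bar running (401,226)–(397,318) with its centre at (399,278). The carriage corners are (343,57), (340,190), (473,64) and (463,197), and the line runs (391,28)–(392,54).

Run:
```python
from h import *
import pickle
c=pickle.load(open("w1.pkl","rb"))
P=lambda u,z:topt(c,(u[0]*.7,u[1]*.7),z)
for n,u,z in[("k1",(401,226),.096),("k2",(397,318),.096),("kc",(399,272),.096),("fL",(343,57),.047),("nL",(340,190),.047),("fR",(473,64),.047),("nR",(463,197),.047),("l1",(391,28),.046),("l2",(392,54),.046),("s1",(162,22),.036),("s2",(660,57),.036)]:print(n,P(u,z).round(4))
a=P((401,226),.096)-P((397,318),.096);print("bar",np.arctan2(a[1],a[0]),np.linalg.norm(a))
yx=P((343,57),.047)-P((473,64),.047);e=P((340,190),.047)-P((463,197),.047);print("yaw",np.arctan2(-yx[0],yx[1]),np.arctan2(-e[0],e[1]))
b=P((162,22),.036)-P((660,57),.036);yaw=np.arctan2(-b[0],b[1]);print(yaw)
Y=np.array([-np.sin(yaw),np.cos(yaw)]);X=np.array([Y[1],-Y[0]])
for n,u,z in[("fL",(343,57),.047),("nL",(340,190),.047),("l1",(391,28),.046),("l2",(392,54),.046),("fR",(473,64),.047)]:p=P(u,z)[:2];print(n,p@X,p@Y)
```

```text
k1 [0.5475 0.0584 0.096 ]
k2 [0.4923 0.0638 0.096 ]
kc [0.5208 0.061  0.096 ]
fL [0.6435 0.0881 0.047 ]
nL [0.5637 0.0969 0.047 ]
fR [0.6353 0.0098 0.047 ]
nR [0.5548 0.0175 0.047 ]
l1 [0.6582 0.0583 0.046 ]
l2 [0.6435 0.0585 0.046 ]
s1 [0.675  0.2013 0.036 ]
s2 [ 0.6377 -0.1124  0.036 ]
bar -0.09670829290902683 0.05548873768805906
yaw -0.10383259715929176 -0.11102078073013677
-0.11820088486054185
fL 0.6285779616224115 0.16340499863811128
nL 0.5483005939800033 0.16267454544670573
l1 0.6467716108490713 0.1354814487426022
l2 0.632129809796845 0.13400160554817553
fR 0.6297092253517782 0.08467704560106971
```

Emit:
move_arm --deltas "0 0 2.5 0.0025 0 0.05 -1;0 0 2.5 0.0025 0 0.1 -1;0 0 2.5 0.0025 0 0.13 -1;0 0 2.5 0.0025 0 0.15 -1;0 0 2.5 0.0025 0 0.161 -1;0 0 2.5 0.0025 0 0.161 -1;0 0 2.5 0.0025 0 0.161 -1;0 0 2.5 0.0025 0 0.161 -1"

```text
t: 2.65
tcp_pos: [0.5209, 0.0609, 0.0906]
tcp_rot: [0.999, -0.051, 0.001, -0.0]
contact_force: [-0.5, 0.1, -0.4]
gripper_width: 0.0855
grip_force: 0.0
```

Emit:
move_arm --deltas "0 0 0 0 0 0 0.3;0 0 0 0 0 0 0.6;0 0 0 0 0 0 1;0 0 0 0 0 0 1;0 0 0 0 0 0 1;0 0 0 0 0 0 1;0 0 0 0 0 0 1;0 0 0 0 0 0 1" --newtons 50

```text
t: 3.65
tcp_pos: [0.5204, 0.0628, 0.0896]
tcp_rot: [0.999, -0.05, 0.0, -0.002]
contact_force: [0.7, 7.8, 0.3]
gripper_width: 0.0111
grip_force: 49.9
```

```bash
cat > st.py <<'E'
from h import *
s=observe();R=Ro.from_quat(s["tcp_rot"]).as_matrix()
print("t",round(s["t"],2),"p",s["tcp_pos"].round(4),"phi",np.arctan2(R[1,0],R[0,0]).round(4),"tilt",R[:2,2].round(4),"q",np.array(s["q"]).round(3),"F",np.array(s["contact_force"]).round(2),"M",np.array(s["wrist_torque"]).round(3),"w",s["gripper_width"],s["grip_force"])
E
python3 st.py
```

```text
t 3.65 p [0.5204 0.0628 0.0896] phi -0.1 tilt [0.0008 0.0034] q [ 0.053 -0.086  1.693  0.003  1.533  1.724] F [0.72 7.83 0.28] M [ 0.963 -0.062  0.079] w 0.01109796214903193 49.9191552400589
```

Emit:
move_arm --deltas "0 0 0 0 -0.002 0 1;0 0 -4 0 -0.002 0 1;0 0 -9 0 -0.002 0 1;0 0 -14 0 -0.002 0 1;0 0 -20 0 -0.002 0 1;0 0 -20 0 -0.002 0 1;0 0 -20 0 -0.002 0 1"

```text
t: 4.53
tcp_pos: [0.5204, 0.0635, 0.0895]
tcp_rot: [0.992, 0.123, 0.0, -0.001]
contact_force: [-0.7, 5.6, 2.4]
gripper_width: 0.0113
grip_force: 50.2
```

```bash
python3 st.py
```

```text
t 4.53 p [0.5204 0.0635 0.0895] phi 0.2462 tilt [0.0001 0.0012] q [ 5.600e-02 -8.500e-02  1.692e+00  1.000e-03  1.534e+00  1.380e+00] F [-0.67  5.63  2.42] M [0.659 0.145 0.096] w 0.011328912191801365 50.17220743372491
```

Emit:
move_arm --deltas "0 0 -6 0 -0.001 0 1;0 0 -12 0 -0.001 0 1;0 0 -18 0 -0.001 0 1;0 0 -24 0 -0.001 0 1;0 0 -30 0 -0.001 0 1"

```text
t: 5.15
tcp_pos: [0.5201, 0.0645, 0.0896]
tcp_rot: [0.926, 0.377, 0.0, -0.001]
contact_force: [-2.9, 6.5, 3.5]
gripper_width: 0.0111
grip_force: 50.4
```

```bash
python3 st.py
```

```text
t 5.15 p [0.5201 0.0645 0.0896] phi 0.7725 tilt [-0.0002  0.0013] q [ 5.800e-02 -8.500e-02  1.692e+00  1.000e-03  1.534e+00  8.560e-01] F [-2.92  6.49  3.49] M [ 0.784  0.288 -0.201] w 0.011051780059992253 50.38983932667179
```

Emit:
move_arm --deltas "0 0 -6 0 0 0 1;0 0 -12 0 0 0 1;0 0 -18 0 0 0 1;0 0 -24 0 0 0 1;0 0 -30 0 0 0 1"

```text
t: 5.78
tcp_pos: [0.5193, 0.065, 0.0895]
tcp_rot: [0.797, 0.604, -0.0, -0.002]
contact_force: [-6.7, 6.9, 5.1]
gripper_width: 0.0111
grip_force: 50.7
```

```bash
python3 st.py
```

```text
t 5.78 p [0.5193 0.065  0.0895] phi 1.2966 tilt [-0.0022  0.0023] q [ 0.058 -0.085  1.693  0.002  1.536  0.332] F [-6.72  6.88  5.05] M [ 1.098  0.891 -0.168] w 0.011134875325104493 50.67368688527495
```

Emit:
move_arm --deltas "0 0 -6 0 0 0 1;0 0 -12 0 0 0 1;0 0 -16 0 0 0 1;0 0 -16 0 0 0 1;0 0 -16 0 0 0 1"

```text
t: 6.4
tcp_pos: [0.5188, 0.0651, 0.0895]
tcp_rot: [0.706, 0.708, -0.0, -0.002]
contact_force: [-7.4, 6.5, 6.1]
gripper_width: 0.0111
grip_force: 50.7
```

```bash
python3 st.py
```

```text
t 6.4 p [0.5188 0.0651 0.0895] phi 1.5731 tilt [-0.0035  0.0023] q [ 0.058 -0.086  1.693  0.003  1.538  0.056] F [-7.35  6.46  6.1 ] M [1.104 1.179 0.129] w 0.011123449485034789 50.70441697450747
```

Emit:
move_arm --deltas "0 0 0 0 0 0 0;0 0 0 0 0 0 -1;0 0 0 0 0 0 -1;0 0 0 0 0 0 -1;0 0 0 0 0 -0.05 -1;0 0 0 0 0 -0.1 -1;0 0 6.8 -0.015 0.08 -0.15 -1;0 0 6.8 -0.015 0.08 -0.16 0;0 0 6.8 -0.015 0.08 -0.16 1;0 0 6.8 -0.015 0.08 -0.16 1;0 0 6.8 -0.015 0.08 -0.16 1;0 0 6.8 -0.015 0.08 -0.16 1"

```text
t: 7.9
tcp_pos: [0.5995, 0.0493, 0.2487]
tcp_rot: [0.747, 0.665, -0.0, -0.0]
contact_force: [-0.3, 1.2, 0.6]
gripper_width: -0.0
grip_force: 0.0
```

```bash
python3 st.py
python3 - <<'E'
from h import *
import pickle
c=cam("wrist");pickle.dump(c,open("w2.pkl","wb"))
cv2.imwrite("pics/w2.png",cv2.resize(c["color"][:,:,::-1],(800,600),interpolation=cv2.INTER_CUBIC))
E
```

```text
t 7.9 p [0.5995 0.0493 0.2487] phi 1.4557 tilt [-0.0011  0.    ] q [0.026 0.096 1.229 0.    1.818 0.141] F [-0.31  1.21  0.57] M [ 0.007 -0.018  0.016] w -1.4027129995829185e-05 0.0
```

View pics/w2.png

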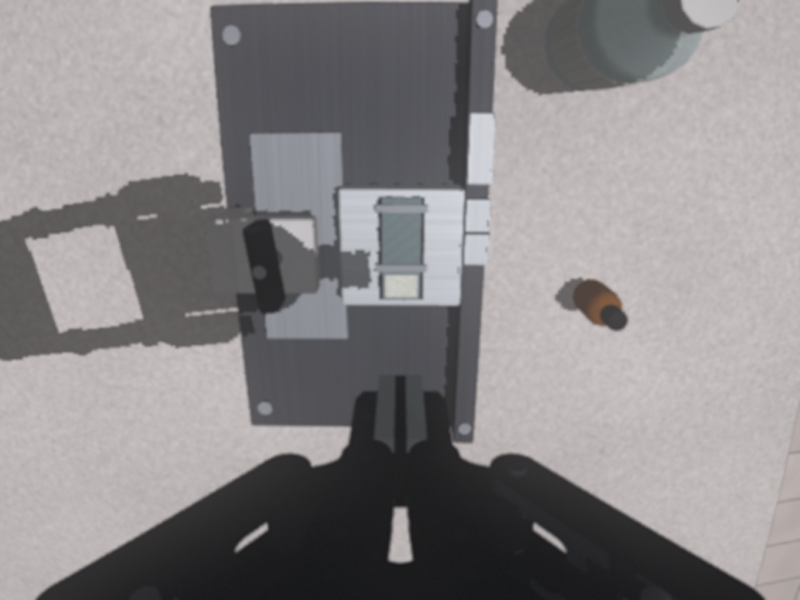

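The bar has turned and now lies (258,222)–(268,312). The carriage's left edge is (339,189)–(464,190), its right edge (342,303)–(460,305), and the line is at (466,233)–(488,236).

Run:
```python
from h import *
import pickle
c=pickle.load(open("w2.pkl","rb"))
P=lambda u,z:topt(c,(u[0]*.7,u[1]*.7),z)
yaw=-.1150
Y=np.array([-np.sin(yaw),np.cos(yaw)]);X=np.array([Y[1],-Y[0]])
for n,u,z in[("k1",(257,222),.096),("k2",(269,311),.096),("fL",(464,190),.047),("nL",(339,189),.047),("fR",(460,305),.047),("nR",(342,303),.047),("l1",(466,233.5),.046),("l2",(488,235.5),.046),("r1",(468,3),.036),("r2",(453,440),.036)]:p=P(u,z);print(n,p.round(4),(p[:2]@X).round(4),(p[:2]@Y).round(4))
a=P((257,222),.096)-P((269,311),.096);print("bar",np.arctan2(a[1],a[0]))
g=cv2.cvtColor(c["color"],cv2.COLOR_RGB2GRAY).astype(int)
print(g[120:150,276].tolist());print(g[150:180,332].tolist());print(g[150:180,336].tolist())
```

```text
k1 [0.5225 0.0903 0.096 ] 0.5087 0.1497
k2 [0.5187 0.0369 0.096 ] 0.511 0.0962
fL [0.6446 0.0878 0.047 ] 0.6303 0.1612
nL [0.5646 0.0977 0.047 ] 0.5496 0.1618
fR [0.636  0.0093 0.047 ] 0.6307 0.0822
nR [0.5547 0.0201 0.047 ] 0.5488 0.0836
l1 [0.6439 0.0589 0.046 ] 0.6329 0.1324
l2 [0.6584 0.056  0.046 ] 0.6476 0.1311
r1 [0.6577 0.1998 0.036 ] 0.6304 0.274
r2 [ 0.6231 -0.1091  0.036 ] 0.6315 -0.0369
bar 1.4996551661451438
[89, 89, 90, 89, 89, 89, 89, 86, 82, 84, 90, 105, 141, 181, 200, 204, 192, 163, 133, 123, 126, 127, 127, 133, 146, 153, 153, 152, 146, 134]
[203, 203, 203, 203, 203, 202, 202, 202, 203, 203, 202, 185, 144, 126, 164, 194, 202, 202, 201, 201, 202, 202, 201, 202, 201, 201, 201, 201, 201, 201]
[206, 206, 206, 206, 206, 205, 206, 206, 206, 206, 204, 187, 146, 128, 165, 196, 204, 204, 203, 204, 204, 204, 204, 203, 203, 203, 202, 202, 201, 202]
```

Run:
```python
from h import *
import pickle
c=pickle.load(open("w2.pkl","rb"))
print(topt(c,(710*.7,8*.7),.15), topt(c,(500*.7,60*.7),0))
c=pickle.load(open("c0.pkl","rb"))["top"]
print(topt(c,(223,160),.15),topt(c,(228,190),0.0))
```

```text
[0.74278864 0.16767661 0.15      ] [0.68195056 0.16835101 0.        ]
[0.74348799 0.17106136 0.15      ] [0.71780533 0.1718533  0.        ]
```

Emit:
move_arm --deltas "0 0 0 0.067 -0.001 0 1;0 0 0 0.067 -0.001 0 1;0 0 0 0.067 -0.001 0.05 1;0 0 0 0.067 -0.001 0.1 1"

```text
t: 8.45
tcp_pos: [0.6071, 0.1157, 0.1489]
tcp_rot: [0.747, 0.665, 0.001, 0.001]
contact_force: [0.3, 0.4, -0.4]
gripper_width: 0.0003
grip_force: 0.0
```

Emit:
move_arm --deltas "0 0 0 0 0 0.05 1;0 0 0 0 0 0.08 1;0 0 0 0 0 0.096 1;0 0 0 0 0 0.096 1;0 0 0 0 0 0.096 1;0 0 0 -0.006 0 0.096 1;0 0 0 -0.012 0 0.096 1;0 0 0 -0.016 0 0.096 1;0 0 0 -0.020 0 0.096 1;0 0 0 -0.024 0 0.096 1;0 0 0 -0.024 0 0.096 1"

```text
t: 9.82
tcp_pos: [0.604, 0.0913, 0.053]
tcp_rot: [0.747, 0.665, -0.0, 0.0]
contact_force: [0.8, 0.9, 0.2]
gripper_width: -0.0002
grip_force: 0.2
```

```bash
python3 st.py
python3 - <<'E'
from h import *
import pickle
c=cam("top");pickle.dump(c,open("t2.pkl","wb"))
w=cam("wrist");pickle.dump(w,open("w3.pkl","wb"))
cr=c["color"][195:320,185:355]
a=cv2.resize(cr,(400,294),interpolation=cv2.INTER_CUBIC);b=cv2.resize(w["color"],(400,300))
cv2.imwrite("pics/c3.png",np.vstack([a,b])[:,:,::-1])
E
```

```text
t 9.82 p [0.604  0.0913 0.053 ] phi 1.455 tilt [-0.0006 -0.0007] q [ 9.500e-02  1.710e-01  1.495e+00 -1.000e-03  1.476e+00  2.110e-01] F [0.85 0.88 0.18] M [ 0.025 -0.029  0.03 ] w -0.00015201315623422897 0.22946984761802014
```

View pics/c3.png

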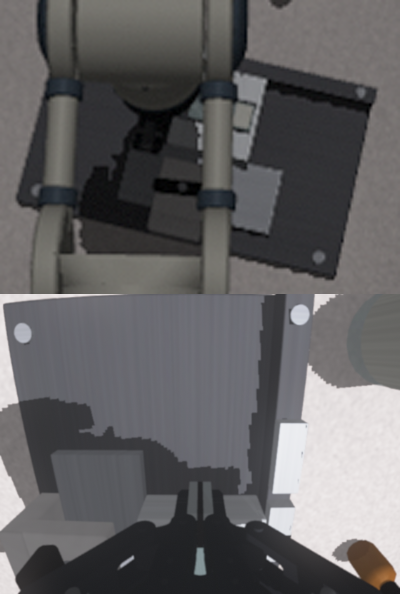

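The gripper is beside the carriage's left face, whose edge shows at about y=496 in the wrist half. The line is hidden behind the gripper.

Run:
```python
from h import *
import pickle
c=pickle.load(open("w3.pkl","rb"))
g=cv2.cvtColor(c["color"],cv2.COLOR_RGB2GRAY).astype(int)
for x in(225,235,340,350,360):print(x,g[265:305,x].tolist())
Y=np.array([.1148,.9934])
for u in((225,284),(350,284)):print(topt(c,u,.047),topt(c,u,.047)[:2]@Y)
```

```text
225 [55, 56, 56, 56, 56, 56, 56, 57, 56, 55, 56, 56, 56, 56, 56, 68, 88, 101, 104, 106, 106, 106, 106, 105, 104, 104, 104, 105, 105, 104, 104, 105, 106, 107, 108, 107, 106, 106, 107, 106]
235 [57, 57, 56, 57, 57, 56, 57, 57, 57, 57, 56, 57, 56, 56, 57, 68, 87, 99, 104, 106, 107, 106, 106, 105, 103, 103, 103, 103, 104, 104, 104, 104, 105, 106, 107, 106, 106, 105, 106, 106]
340 [108, 108, 108, 107, 108, 108, 108, 108, 108, 108, 108, 108, 107, 100, 85, 75, 86, 100, 107, 109, 110, 110, 108, 107, 106, 105, 104, 105, 105, 106, 106, 105, 107, 106, 106, 107, 106, 106, 107, 106]
350 [91, 73, 65, 64, 64, 64, 64, 64, 64, 64, 64, 64, 64, 64, 64, 71, 89, 100, 107, 108, 110, 109, 110, 110, 110, 110, 109, 110, 110, 111, 111, 110, 109, 108, 108, 107, 107, 107, 107, 107]
360 [67, 66, 67, 66, 67, 67, 66, 67, 66, 67, 66, 67, 67, 66, 66, 66, 67, 73, 80, 85, 93, 99, 104, 105, 106, 107, 108, 107, 107, 107, 108, 108, 109, 109, 109, 109, 109, 112, 113, 114]
[0.58047049 0.09801118 0.047     ] 0.16400231625355177
[0.63353996 0.09185801 0.047     ] 0.16398212975625145
```

Emit:
move_arm --deltas "0 0 0 -0.005 0 0 1;0 0 0 -0.01 0 0 1;0 0 0 -0.014 0 0 1;0 0 0 -0.014 0 0 1;0 0 0 -0.014 0 0 1"

```text
t: 10.55
tcp_pos: [0.6028, 0.0775, 0.0535]
tcp_rot: [0.747, 0.665, -0.0, 0.0]
contact_force: [0.4, -0.7, 0.6]
gripper_width: -0.0001
grip_force: 0.0
```

```bash
python3 st.py
```

```text
t 10.55 p [0.6028 0.0775 0.0535] phi 1.455 tilt [ 0.0005 -0.0008] q [ 7.200e-02  1.620e-01  1.505e+00 -1.000e-03  1.475e+00  1.880e-01] F [ 0.4  -0.72  0.61] M [ 0.032 -0.038 -0.012] w -5.5844508220584455e-05 0.0
```

Emit:
move_arm --deltas "0 0 0 0.015 0 0 1;0 0 0 0.015 0 -0.05 1;0 0 0 0.015 0 -0.1 1;0 0 0 0 0 -0.15 1;0 0 0 -0.028 0 -0.182 1;0 0 0 -0.028 0 -0.182 1;0 0 0 -0.028 0 -0.182 1;0 0 0 -0.028 0 -0.182 1"

```text
t: 11.55
tcp_pos: [0.5989, 0.0511, 0.2331]
tcp_rot: [0.746, 0.666, -0.001, -0.001]
contact_force: [0.6, 0.5, 0.2]
gripper_width: 0.0001
grip_force: 0.0
```

```bash
python3 st.py
python3 - <<'E'
from h import *
import pickle
c=cam("wrist");pickle.dump(c,open("w4.pkl","wb"))
cv2.imwrite("pics/w4.png",cv2.resize(c["color"][95:245,200:370][:,:,::-1],(680,600),interpolation=cv2.INTER_CUBIC))
E
```

```text
t 11.55 p [0.5989 0.0511 0.2331] phi 1.4564 tilt [-0.0033  0.0002] q [0.028 0.094 1.258 0.    1.793 0.143] F [0.6  0.47 0.15] M [-0.036 -0.023  0.   ] w 0.00014205164508043525 0.0
```

View pics/w4.png

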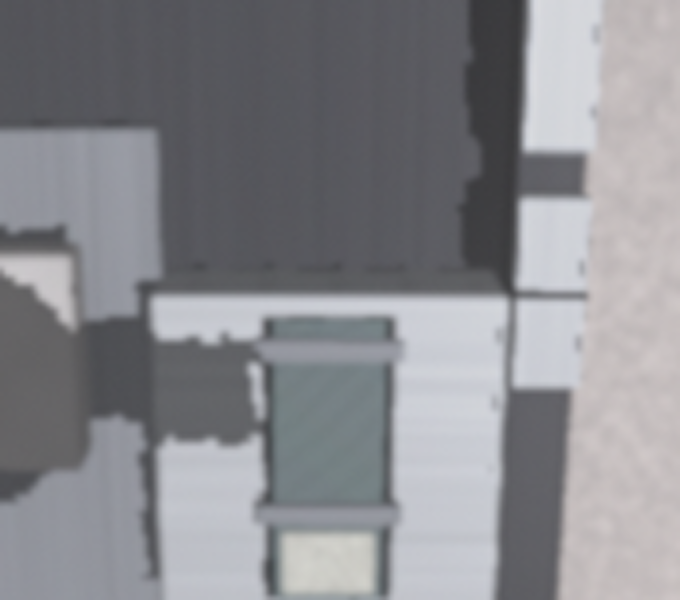

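The carriage's left edge is at about row 293 and the line at about row 295 in the 4x crop, so they are level within about 0.5 mm. I'll check that to sub-pixel.

Run:
```python
from h import *
import pickle
c=pickle.load(open("w4.pkl","rb"))
g=cv2.cvtColor(c["color"],cv2.COLOR_RGB2GRAY).astype(float)
Y=np.array([.1148,.9934]);X=np.array([.9934,-.1148])
def edge(x):
    col=g[160:175,x]; lo,hi=col[:6].min(),col[-4:].mean();m=(lo+hi)/2
    i=np.where((col[:-1]<m)&(col[1:]>=m))[0][-1];return 160+i+(m-col[i])/(col[i+1]-col[i])
def line(x):
    col=g[163:175,x];w=np.clip(col.max()-15-col,0,None);return 163+(w*np.arange(12)).sum()/w.sum()
for x in(245,255,262,300,310,318,322):
    r=edge(x);p=topt(c,(x,r),.047);print("e",x,round(r,2),(p[:2]@X).round(4),(p[:2]@Y).round(5))
for x in(331,335,339,343):
    r=line(x);p=topt(c,(x,r),.046);print("l",x,round(r,2),(p[:2]@X).round(4),(p[:2]@Y).round(5))
```

```text
e 245 168.19 0.5561 0.13319
e 255 168.22 0.5652 0.13316
e 262 168.2 0.5715 0.13319
e 300 168.31 0.6059 0.13315
e 310 168.42 0.615 0.13308
e 318 168.19 0.6222 0.13332
e 322 168.21 0.6258 0.13332
l 331 168.14 0.6341 0.1332
l 335 168.29 0.6378 0.13308
l 339 168.39 0.6414 0.13301
l 343 168.41 0.6451 0.133
```

The edge and the line are level within about 0.2 mm. I'm going back to the knob to tighten it.

Emit:
move_arm --deltas "0 0 -6 0.0045 -0.0806 0 -1;0 0 -6 0.0045 -0.0806 0 -1;0 0 -6 0.0045 -0.0806 0 -1;0 0 -6 0.0045 -0.0806 0.06 -1;0 0 -6 0.0045 -0.0806 0.11 -1;0 0 -6 0.0045 -0.0806 0.135 -1;0 0 -6 0.0045 -0.0806 0.145 -1;0 0 -6 0.0045 -0.0806 0.145 -1;0 0 -6 0.0045 -0.0806 0.145 -1"

```text
t: 12.72
tcp_pos: [0.5209, 0.064, 0.092]
tcp_rot: [0.711, 0.703, 0.001, 0.001]
contact_force: [0.3, -0.0, -0.3]
gripper_width: 0.0855
grip_force: 0.0
```

Emit:
move_arm --deltas "0 0 0 0 0 0 0.3;0 0 0 0 0 0 0.6;0 0 0 0 0 0 1;0 0 0 0 0 0 1;0 0 0 0 0 0 1;0 0 0 0 0 0 1;0 0 0 0 0 0 1;0 0 0 0 0 0 1" --newtons 60

```text
t: 13.72
tcp_pos: [0.5187, 0.064, 0.0906]
tcp_rot: [0.711, 0.703, -0.001, -0.001]
contact_force: [-6.4, -0.9, 4.7]
gripper_width: 0.0107
grip_force: 60.2
```

```bash
python3 st.py
```

```text
t 13.72 p [0.5187 0.064  0.0906] phi 1.5602 tilt [-0.0028 -0.0001] q [ 0.058 -0.087  1.692  0.     1.539  0.068] F [-6.35 -0.86  4.65] M [-0.034  0.975  0.036] w 0.010691459841081396 60.15137493610382
```

Emit:
move_arm --deltas "0 0 6 0 -0.001 0 1;0 0 12 0 -0.001 0 1;0 0 18 0 -0.001 0 1;0 0 24 0 -0.001 0 1;0 0 30 0 -0.001 0 1;0 0 36 0 -0.001 0 1;0 0 42 0 -0.001 0 1;0 0 48 0 -0.001 0 1;0 0 54 0 -0.001 0 1;0 0 60 0 -0.001 0 1"

```text
t: 14.98
tcp_pos: [0.5191, 0.0636, 0.0907]
tcp_rot: [0.968, 0.252, 0.0, 0.0]
contact_force: [-0.0, -1.7, 1.0]
gripper_width: 0.011
grip_force: 59.6
```

```bash
python3 st.py
```

```text
t 14.97 p [0.5191 0.0636 0.0907] phi 0.5095 tilt [ 0.0008 -0.0008] q [ 5.700e-02 -8.900e-02  1.694e+00 -1.000e-03  1.536e+00  1.119e+00] F [-0.01 -1.7   0.95] M [-0.322 -0.067  0.186] w 0.011032146603079634 59.61095631122589
```

Emit:
move_arm --deltas "0 0 6 0 0 0 1;0 0 12 0 0 0 1;0 0 18 0 0 0 1;0 0 24 0 0 0 1;0 0 30 0 0 0 1;0 0 35 0 0 0 1"

```text
t: 15.72
tcp_pos: [0.5191, 0.0632, 0.0906]
tcp_rot: [0.999, -0.051, 0.0, 0.001]
contact_force: [0.4, -3.0, 2.2]
gripper_width: 0.0109
grip_force: 59.6
```

```bash
python3 st.py
```

```text
t 15.72 p [0.5191 0.0632 0.0906] phi -0.1012 tilt [ 0.0008 -0.0015] q [ 0.057 -0.089  1.694 -0.002  1.536  1.729] F [ 0.4  -2.99  2.24] M [-0.508 -0.061  0.183] w 0.010948802837228279 59.6167927980423
```

Emit:
move_arm --deltas "0 0 5 0 0 0 1;0 0 10 0 0 0 1;0 0 15 0 0 0 1"

```text
t: 16.1
tcp_pos: [0.5191, 0.0631, 0.0906]
tcp_rot: [0.984, -0.18, 0.001, 0.001]
contact_force: [0.1, -2.9, 0.7]
gripper_width: 0.0109
grip_force: 59.7
```

```bash
python3 st.py
```

```text
t 16.1 p [0.5191 0.0631 0.0906] phi -0.3628 tilt [ 0.0007 -0.0018] q [ 0.057 -0.089  1.694 -0.002  1.536  1.991] F [ 0.09 -2.94  0.74] M [-0.623  0.054  0.145] w 0.0109218715040131 59.651198387145996
```

Emit:
move_arm --deltas "0 0 4 0 0 0 1;0 0 8 0 0 0 1"

```text
t: 16.35
tcp_pos: [0.519, 0.063, 0.0906]
tcp_rot: [0.969, -0.248, 0.001, 0.001]
contact_force: [0.2, -3.6, 1.1]
gripper_width: 0.0109
grip_force: 59.7
```

```bash
python3 st.py
```

```text
t 16.35 p [0.519  0.063  0.0906] phi -0.5019 tilt [ 0.0006 -0.002 ] q [ 5.700e-02 -8.900e-02  1.694e+00 -2.000e-03  1.536e+00  2.130e+00] F [ 0.21 -3.63  1.14] M [-0.622  0.077  0.222] w 0.010869093174421685 59.67024564743042
```

Emit:
move_arm --deltas "0 0 4 0 0 0 1;0 0 8 0 0 0 1"

```text
t: 16.6
tcp_pos: [0.5189, 0.0629, 0.0906]
tcp_rot: [0.949, -0.315, 0.0, 0.001]
contact_force: [-0.8, -3.8, 2.1]
gripper_width: 0.0106
grip_force: 59.7
```

```bash
python3 st.py
```

```text
t 16.6 p [0.5189 0.0629 0.0906] phi -0.6416 tilt [ 0.0003 -0.0021] q [ 5.700e-02 -8.900e-02  1.694e+00 -2.000e-03  1.536e+00  2.269e+00] F [-0.78 -3.79  2.12] M [-0.676  0.114  0.19 ] w 0.010625481838327438 59.69704806804657
```

Emit:
move_arm --deltas "0 0 3 0 0 0 1;0 0 6 0 0 0 1"

```text
t: 16.85
tcp_pos: [0.5189, 0.0629, 0.0906]
tcp_rot: [0.931, -0.364, 0.001, 0.001]
contact_force: [-0.5, -4.1, 2.5]
gripper_width: 0.0111
grip_force: 59.7
```

```bash
python3 st.py
```

```text
t 16.85 p [0.5189 0.0629 0.0906] phi -0.7458 tilt [ 0.0003 -0.0022] q [ 5.700e-02 -8.900e-02  1.694e+00 -2.000e-03  1.536e+00  2.373e+00] F [-0.47 -4.11  2.46] M [-0.705  0.078  0.206] w 0.011076990995334006 59.71429467201233
```

Emit:
move_arm --deltas "0 0 3 0 0 0 1;0 0 6 0 0 0 1"

```text
t: 17.1
tcp_pos: [0.5189, 0.0629, 0.0907]
tcp_rot: [0.911, -0.411, 0.001, 0.001]
contact_force: [-1.2, -4.7, 2.1]
gripper_width: 0.0112
grip_force: 84.8
```

```bash
python3 st.py
```

```text
t 17.1 p [0.5189 0.0629 0.0907] phi -0.8481 tilt [ 0.0003 -0.0025] q [ 0.057 -0.089  1.694 -0.003  1.537  2.476] F [-1.18 -4.72  2.15] M [-0.776  0.218  1.871] w 0.01119636436809311 84.83510741963983
```

Emit:
move_arm --deltas "0 0 3 0 0 0 1;0 0 6 0 0 0 1;0 0 6 0 0 0 1"

```text
t: 17.48
tcp_pos: [0.5189, 0.063, 0.0909]
tcp_rot: [0.89, -0.456, 0.001, 0.001]
contact_force: [-1.2, -6.6, 3.6]
gripper_width: 0.0109
grip_force: 147.5
```

```bash
python3 st.py
```

```text
t 17.48 p [0.5189 0.063  0.0909] phi -0.9469 tilt [ 0.0005 -0.0035] q [ 0.058 -0.09   1.694 -0.004  1.537  2.576] F [-1.18 -6.58  3.57] M [-0.94   0.204  3.887] w 0.010945211316227626 147.54606063477695
```

Emit:
move_arm --deltas "0 0 -4 0 0 0 1;0 0 -7 0 0 0 1;0 0 -7 0 0 0 1"

```text
t: 17.85
tcp_pos: [0.5189, 0.0629, 0.0907]
tcp_rot: [0.915, -0.402, 0.001, 0.001]
contact_force: [-0.6, -5.1, 2.4]
gripper_width: 0.0108
grip_force: 74.0
```

```bash
python3 st.py
```

```text
t 17.85 p [0.5189 0.0629 0.0907] phi -0.8284 tilt [ 0.0003 -0.0027] q [ 0.057 -0.089  1.694 -0.003  1.536  2.457] F [-0.58 -5.06  2.43] M [-0.845  0.103  1.493] w 0.010841610940517879 74.00153432507068
```

Emit:
move_arm --deltas "0 0 -3 0 0 0 1;0 0 -3 0 0 0 1;0 0 -3 0 0 0 0.3;0 0 -3 0 0 0 -0.5;0 0 -3 0 0 0 -1;0 0 -3 0 0 0 -1;0 0 -3 0 0 0 -1;0 0 -3 0 0 -0.05 -1;0 0 -3 0 0 -0.1 -1;0 0 -3 0 0 -0.145 -1;0 0 -3 0 0 -0.145 -1"

```text
t: 19.23
tcp_pos: [0.5203, 0.0641, 0.2405]
tcp_rot: [0.925, -0.38, 0.004, -0.002]
contact_force: [-0.0, 0.1, -1.3]
gripper_width: 0.085
grip_force: 0.0
```

Emit:
move_arm --deltas "0 0 -45 0 0 0 -1;0 0 -45 0 0 0 -1;0 0 -45 0 0 0 -1;0 0 -45 0 0 0 -1;0 0 -45 0 0 0 -1;0 0 -45 0 0 0 -1"

```text
t: 19.98
tcp_pos: [0.5187, 0.064, 0.2347]
tcp_rot: [1.0, 0.002, -0.0, 0.0]
contact_force: [-0.4, -0.1, -0.1]
gripper_width: 0.0855
grip_force: 0.0
```

```bash
python3 st.py
python3 - <<'E'
from h import *
import pickle
c=cam("wrist");pickle.dump(c,open("w5.pkl","wb"))
cv2.imwrite("pics/w5.png",cv2.resize(c["color"][:,:,::-1],(800,600),interpolation=cv2.INTER_CUBIC))
E
```

```text
t 19.98 p [0.5187 0.064  0.2347] phi 0.004 tilt [-0.0009 -0.    ] q [ 0.058 -0.119  1.467  0.     1.795  1.624] F [-0.4  -0.13 -0.12] M [0.056 0.002 0.031] w 0.08553093102912884 0.0
```

View pics/w5.png

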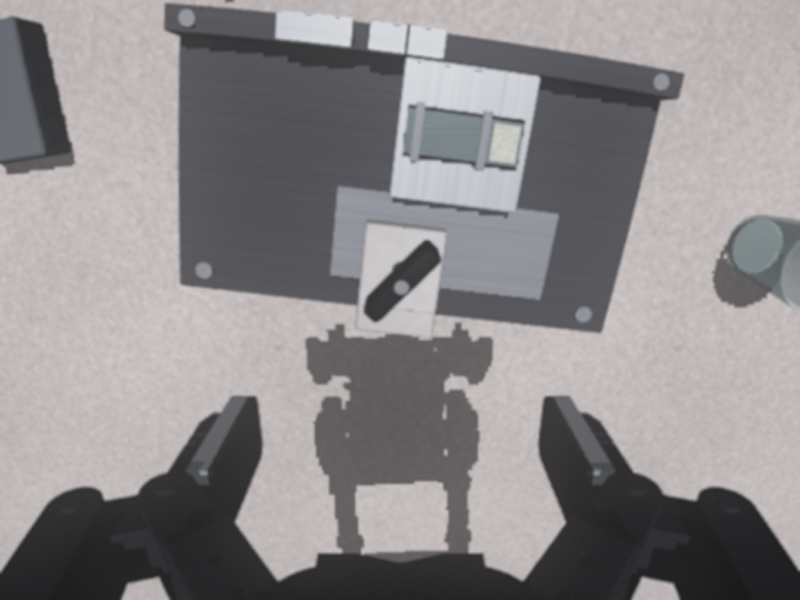

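The bar is tightened and lies (371,314)–(434,246). The carriage's left edge, from (406,57), lines up with the scribed line at (407,26)–(406,53), and the bystanders haven't moved.

Run:
```python
from h import *
import pickle
c=pickle.load(open("w5.pkl","rb"))
P=lambda u,z:topt(c,(u[0]*.7,u[1]*.7),z)
a=P((434,246),.096)-P((371,314),.096);print("bar",np.arctan2(a[1],a[0]),np.linalg.norm(a))
Y=np.array([.1148,.9934])
for u,z in(((405.5,58),.047),((391,195),.047),((408,27),.046),((406,53),.046)):print((P(u,z)[:2]@Y).round(4))
g=cv2.cvtColor(c["color"],cv2.COLOR_RGB2GRAY).astype(int)
for r in(22,30,34):print(g[r,278:294])
for r in(50,70,100):print(g[r,268:292])
```

```text
bar -0.7193636855980501 0.052298251866476145
0.1326
0.1318
0.1332
0.1326
[215 215 216 215 216 208 177 136 147 192 213 216 216 216 216 216]
[215 215 215 215 206 173 132 141 187 211 215 214 214 214 214 214]
[217 217 217 217 202 161 134 170 204 215 216 215 215 215 215 214]
[ 63  63  64  64  65  65  65  65  65  65  66  65  66  74 113 168 207 218
 217 216 216 216 217 216]
[ 90  89  90  91  91  90  91  91  91  91  92 104 141 183 208 215 214 213
 214 214 214 214 213 210]
[ 87  88  88  89  89  88  88  91 116 162 196 209 209 196 165 136 127 128
 130 136 148 156 159 159]
```

```bash
python3 -c "
from bench import *
print(job_done())"
```

```text
the job is handed in; nothing more can be done
None
```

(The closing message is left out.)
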